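# Index the block trimming stage 30 degrees left and lock it

### The arm

A 6-joint arm with a two-finger parallel gripper is mounted at the origin on a cart in front of the work surface, level with it; the furniture and walls round the work are solid. World frame = base frame: x ahead of the robot, y to its left, z up, the work surface at z = 0. Lengths are in m, angles in rad, forces in N, time in s.
With the tool pointing down it reaches from about 0.35 to 0.725 m from the base axis. Payload 6 kg.
Tool frame: the origin (TCP) lies midway between the tips of the shut fingers; the grasp point (between the pads) lies 19 mm behind it; z points along the fingers, y is the line along which they close (so a half turn about z gives the same grasp; the last joint's range is limited). The gripper opens to 85 mm and grips with 20 to 120 N. Pads are 22 mm wide; open, the fingers measure 114 mm over their backs; the gripper's body (76 mm by 85 mm) begins 54 mm behind the grasp point. The pads swing forward as they close: fully open they stand 13 mm farther back than shut.
Start: joints at [0.334, 0.04, 0.085, 0, -1.615, -0.334], TCP at [0.6, 0, 0.231] pointing down, gripper open.
Joint ranges: [-2.56, 2.56], [-1.29, 2.01], [-1.08, 1.49], [-3.29, 1.98], [-2.81, -0.18], [-2.99, 2.99]. Speed limits (rad/s): [2.57, 2.57, 3.01, 3.14, 3.14, 3.14].

### API

Orientations are given as a rotation vector (axis times angle).
In Python, from workcell import arm, optics, job gives the robot as it stands. The module is installed in compiled form; this text tells all that it offers.
- The arm moves only by the shell command python3 -m handwheel 'ROWS'. ROWS is JSON, a list of rows, each an object of numbers: "hand": the opening, from -1 (shut) to 1 (fully open); "tx", "ty", "tz": the shift along the tool's x, y, z in units of 0.2 m (1.0 is 0.2 m); "yaw": the turn about the tool's z in units of pi rad (1.0 is pi rad). In form: [{"hand": .., "tx": .., "ty": .., "tz": .., "yaw": ..}, ...]. A call has 1 to 20 rows; each row shifts and turns the commanded pose from where the row before left it, along the tool's axes as they then stand; what a row does not reach is not made up. A row lasts 1/12 s, in which the tool goes at most 41.7 mm and 7.16 degrees, less where a joint would pass 70% of its speed; a pose out of reach is approached as far as the arm can. A call with a number of a shift or a turn outside -1 to 1 is refused whole. A call with a gripper value outside its range is refused whole. The fingers move at their own pace and stop on an object; the grip force is fixed at half the most. Time passes only in rows, so rows that do not move let the fingers close. It gives the time, the measured TCP pose, the force, the opening and the grip force at its end, in the units of the state.
- arm.sense(): the state, without advancing time (a new reading comes with each control period).
- optics.get_image(name): name is "scene" or "side" or "wrist"; returns a dict with "frame" (480x640x3 uint8, red, green, blue), "depth" (480x640 float32, m along the optical axis (not along the pixel's ray), 0 where there is no reading), "mtx" (3x3 intrinsics, pixels), "world_to_cam" (4x4, takes a point from world to camera coordinates). Camera axes: x right, y up, looking along -z (the intrinsics and any distortion apply to the point x, -y, -z); pixel columns grow to the right and rows downward; lengths in m; the calibration is good to about 2 mm. A picture is of the moment at which its call begins.
- job.hand_in(): hands the job in; it is judged then, once.
The state is a dict: "time_s": time; "joint_positions": joint angles; "joint_vel": joint speeds; "joint_efforts": joint torques, N m; "position": TCP position; "tcp_rot": TCP orientation; "contact_force": force on the tool from outside, world axes, zero at the start; "moment": the same for the moment, N m; "finger_gap": opening from 0.0 (shut) to 1.0 (fully open); "grip_force": force on a finger pad.
Only numpy, scipy, OpenCV 4.12 (cv2) and the standard library are available. Lean on these libraries where they do the work, as an engineer would, in place of code of your own. Each camera call takes 0.05 s, during which the arm holds its last target. There are 200 camera calls.

### The job

The resin block in the rotary trimming stage has to be presented 30 degrees to the left for its next flank: with the closed fingertips push the turntable's lever round by its finger post until the pointer stands on the first long mark to the left of the scale's centre mark (left as the robot sees it), then push the lock lever's finger post in towards the turntable until its roller is fully seated between two lobes of the index plate. Push gently and grip nothing; keep off the specimen in the middle, leave the things standing round the stage where they are, and finish clear of everything.

Things in the scene. Friction and masses are not known exactly. Their poses are not given: they have to be found in the camera images.
- stage: Rotary trimming stage: round grey base, 200 mm diameter, 14 mm high, screwed to the table. Origin: centre of its underside, on the turntable's axis; z up. Its -x side carries the scale and faces the robot, turned by up to 0.4 rad either way; left of the scale's centre is towards its +y.
- centre_mark (a point): Inner end of the scale's centre mark, on the base's -x axis, 78 mm from the turntable's axis, 15 mm above the table. Black marks on a light band 75 to 98 mm from the axis: fine ones every 5 degrees, medium every 15, long every 30; the centre mark is the longest, with a dot at its outer end.
- turntable (a joint): Turntable angle, rad, positive counter-clockwise from above, limits +-1.222; in the base frame the lever points to angle pi + value, so 0 is the centre mark and 30 degrees left is -0.5236. Light friction (0.12 Nm, about 2 N at its post); stays where it is left. Its steel index plate has 12 lobes (62 mm outer radius) with a valley for every long mark.
- lever_post (a point): Middle of the black upright finger post (a freely revolving sleeve) at the end of the turntable's lever: 12 mm diameter, 71 mm from the axis, from 31 to 61 mm above the table; the point is on the post's axis 45 mm above the table. The lever arm below it ends at 29 mm; the pointer goes on outwards to the scale. Free to be pushed from either side.
- lock_lever (a joint): Lock lever angle, rad: 0 = roller fully seated between two lobes, growing as it swings out (clockwise from above), limits -0.03 to 0.45, starts open. Friction 0.35 Nm (4 N at its post), stays where it is left. The 14 mm steel roller is 38 mm from the pivot; it draws the plate onto a long mark that is within about 6 degrees; on top of a lobe it stops at about 0.18. Do not overpress it once home.
- lock_post (a point): Middle of the black upright finger post (a freely revolving sleeve) at the end of the lock lever, at the stage's far left side: 12 mm diameter, 89 mm from the lock pivot, from 31 to 61 mm above the table; the point is on the post's axis, 45 mm above the table. Closing moves it counter-clockwise about the pivot, towards the turntable, about 35 mm from fully open.
- lock_pivot (a point): Axis of the lock lever's pivot, 45 mm above the table (76 mm from the turntable's axis; the pivot's metal ends at 34 mm).
- specimen: White specimen chuck with an amber resin tip, 20 mm diameter, held in the knurled collet (40 mm diameter) in the middle of the turntable; its tip is 61 mm above the table. Origin on the axis, 32 mm above the table. Not to be touched.
- amber_vial: Amber vial with black cap, 19 mm diameter, 50 mm high, loose, upright; bystander. Origin: centre of its underside.
- petri_dish: Clear petri dish, 65 mm diameter, 13 mm high, loose; bystander. Origin: centre of its underside.
- loupe: Black magnifier loupe, 40 mm diameter, 35 mm high, loose; bystander. Origin: centre of its underside.
- glue_tube: Glue bottle with pointed cap, 20 mm diameter, 70 mm high, loose, upright; bystander. Origin: centre of its underside.

How it is judged:
By the outcome, as a careful person would: the job done as asked, in the order asked, and still so for the second after the job is handed in, with the robot touching nothing.
It also fails if it takes over 54 s, if anything falls off the work surface, if the arm or the gripper's body presses on something with over 40 N, if the wrist force passes 120 N, or if a joint passes its speed limit or range.

## Working session

There is one attempt and no reset: what is moved stays moved. The work goes in short steps, Python scripts to look and compute and a shell command to move; the robot and the scene stay as the last step left them, time stands still between calls to the robot, and variables do not carry over. Pictures are saved under pics/ and viewed, at most 10 in all, crops included, and the job is handed in when it is done.

```bash
mkdir -p pics
cat > h.py <<'E'
import numpy as np, cv2
from workcell import arm, optics, job
def get(n):
    d=optics.get_image(n); return d
def ray(d,u,v):
    M=np.linalg.inv(np.array(d["world_to_cam"])); K=np.array(d["mtx"])
    p=np.linalg.inv(K)@np.array([u,v,1.]); dc=np.array([p[0],-p[1],-1.])
    return M[:3,3], M[:3,:3]@dc
def onz(d,u,v,z):
    o,r=ray(d,u,v); return o+r*(z-o[2])/r[2]
def proj(d,P):
    c=np.array(d["world_to_cam"])@np.append(P,1); q=np.array(d["mtx"])@np.array([c[0],-c[1],-c[2]]); return q[:2]/q[2]
E
python3 - <<'E'
from h import *
np.set_printoptions(precision=4,suppress=True)
s=arm.sense(); print(s)
import pickle
D={}
for n in("scene","side","wrist"):
    d=get(n); D[n]=d; print(n,ray(d,320,240),d["mtx"], [k for k in d])
    cv2.imwrite(f"pics/{n}0.png",d["frame"][:,:,::-1])
pickle.dump(D,open("D0.pkl","wb"))
E
```

```text
{'time_s': 0.0, 'joint_positions': array([ 0.3337,  0.0408,  0.0838, -0.0005, -1.6155, -0.3337]), 'joint_vel': array([-0.0008, -0.001 , -0.0005,  0.0005,  0.0025, -0.0009]), 'joint_efforts': array([ -0.0007, -36.8201,  34.7413,   6.9323,  -0.0055,  -0.    ]), 'position': array([0.5997, 0.0001, 0.2303]), 'tcp_rot': array([ 2.2205, -2.2205, -0.0019]), 'contact_force': array([ 0.1146, -0.2423, -0.0893]), 'moment': array([-0.0019, -0.0104, -0.0567]), 'grip_force': 0.0, 'finger_gap': 0.9990511886115443}
scene (array([-0.103 , -0.3683,  0.6176]), array([ 0.7125,  0.3831, -0.5882])) [[598.83     0.     326.4814]
 [  0.     598.83   229.0324]
 [  0.       0.       1.    ]] ['frame', 'depth', 'mtx', 'world_to_cam']
side (array([0.3429, 0.8329, 0.7215]), array([ 0.24  , -0.7585, -0.6061])) [[607.2961   0.     329.3455]
 [  0.     607.2961 238.2715]
 [  0.       0.       1.    ]] ['frame', 'depth', 'mtx', 'world_to_cam']
wrist (array([ 0.6002, -0.0823,  0.3729]), array([-0.008 ,  0.3169, -0.9484])) [[345.199    0.     317.4556]
 [  0.     345.199  240.1784]
 [  0.       0.       1.    ]] ['frame', 'depth', 'mtx', 'world_to_cam']
```

View pics/scene0.png

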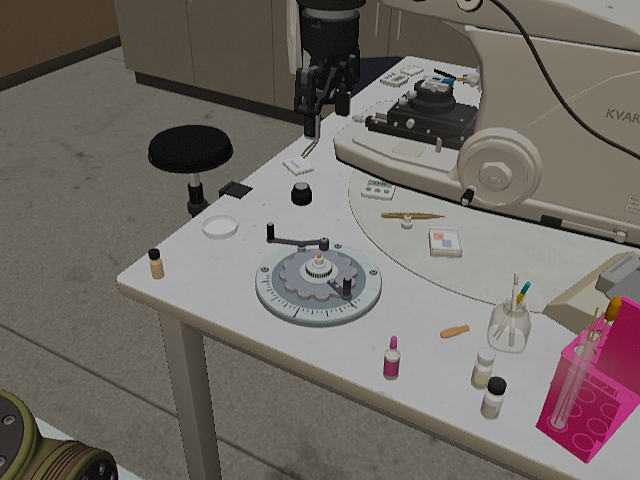

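View pics/wrist0.png

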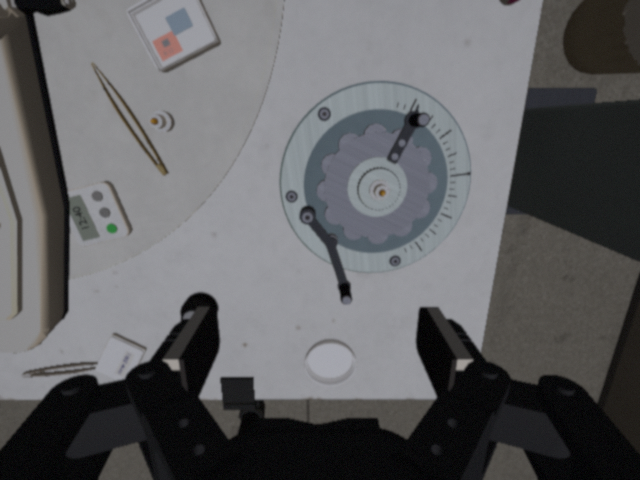

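View pics/side0.png

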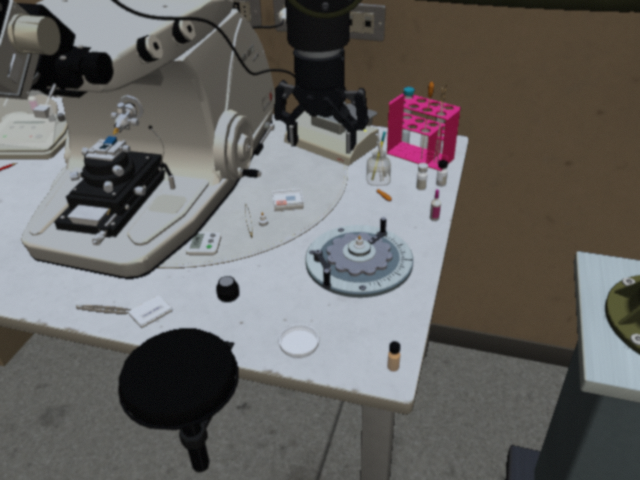

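The scene view shows the stage at about (318,285), with the lever post at (347,287) and the lock post at (269,232). In the wrist view these are at (376,178), (422,119) and (345,290), and the centre mark is near (462,175). I'll zoom in and triangulate.

Run:
```python
from h import *
import pickle
np.set_printoptions(precision=4,suppress=True)
D=pickle.load(open("D0.pkl","rb"))
for n,us in dict(scene=[(318,285),(348,279),(269,226),(324,241)],side=[(360,260),(383,221),(326,270),(316,254)],wrist=[(380,190),(424,119),(346,298),(307,214)]).items():
    for (u,v),z in zip(us,(.061,.061,.061,.034)): print(n,(u,v),onz(D[n],u,v,z))
c=[]
for n,(x,y,w,h) in dict(scene=(245,205,150,130),side=(295,205,130,100),wrist=(270,70,210,240)).items():
    i=D[n]["frame"][y:y+h,x:x+w,::-1]; s=400/w if n!="wrist" else 600/h
    c.append(cv2.resize(i,None,fx=s,fy=s,interpolation=cv2.INTER_CUBIC)); print(n,x,y,s,c[-1].shape)
cv2.imwrite("pics/c1.png",np.vstack([c[0][:346],c[1][:254]]) if 0 else np.hstack([np.vstack([c[0][:330],c[1][:270]])[:, :400],c[2][:,:400]]))
```

```text
scene (318, 285) [ 0.4739 -0.0563  0.061 ]
scene (348, 279) [ 0.5074 -0.0875  0.061 ]
scene (269, 226) [0.5633 0.0847 0.061 ]
scene (324, 241) [0.6047 0.0047 0.034 ]
side (360, 260) [0.5218 0.0435 0.061 ]
side (383, 221) [ 0.507  -0.0792  0.061 ]
side (326, 270) [0.571  0.0838 0.061 ]
side (316, 254) [0.6102 0.0146 0.034 ]
wrist (380, 190) [ 0.5432 -0.026   0.061 ]
wrist (424, 119) [ 0.5092 -0.0868  0.061 ]
wrist (346, 298) [0.5712 0.0837 0.061 ]
wrist (307, 214) [0.6106 0.0033 0.034 ]
scene 245 205 2.6666666666666665 (347, 400, 3)
side 295 205 3.076923076923077 (308, 400, 3)
wrist 270 70 2.5 (600, 525, 3)
```

View pics/c1.png

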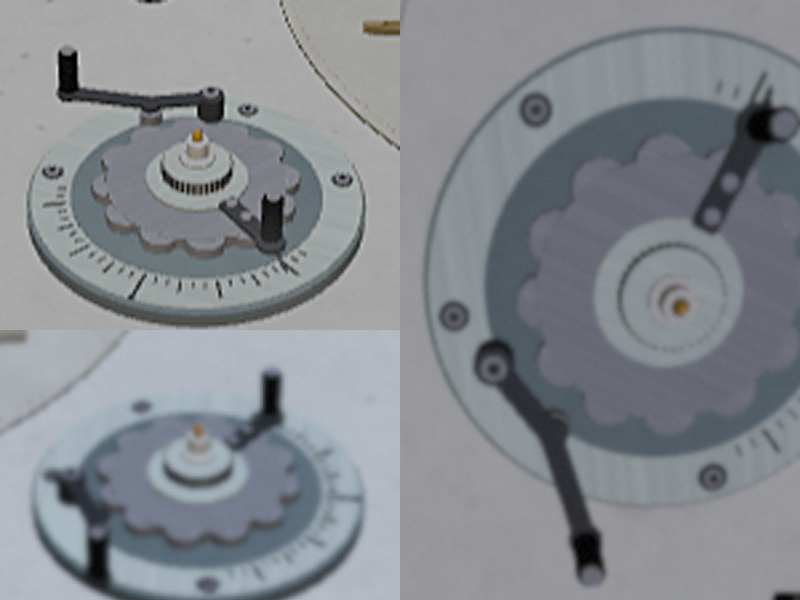

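The crops give post tops, specimen tip and pivot in all three views. The pointer is at the right-hand (−y) end of the scale, and the centre mark is at scene (298,308) and wrist (450,176). Next I compute the geometry.

```bash
cat > g.py <<'E'
from h import *
import pickle
np.set_printoptions(precision=4,suppress=True)
D=pickle.load(open("D0.pkl","rb"))
def tri(**k):
    A=np.zeros((3,3));b=np.zeros(3)
    R=[ray(D[n],*p) for n,p in k.items()]
    for o,r in R:
        r=r/np.linalg.norm(r);P=np.eye(3)-np.outer(r,r);A+=P;b+=P@o
    return np.linalg.solve(A,b)
def sh(name,z,**k):
    print(name,tri(**k),*[(n,onz(D[n],*p,z)[:2]) for n,p in k.items()])
if __name__=="__main__":
    sh("lever",.061,scene=(347,279.6),side=(383.4,218.7),wrist=(422.8,119.2))
    sh("lock",.061,scene=(270.5,223.8),side=(326.9,270),wrist=(346,300))
    sh("tip",.061,scene=(318.9,253.7),side=(359.3,236.5),wrist=(382.4,193.2))
    sh("pivot",.036,scene=(323.8,239.5),wrist=(307.6,217.2))
    sh("cmark",.015,scene=(298.6,308),wrist=(450,176))
    # base rim by ellipse in wrist
    i=D["wrist"]["frame"].astype(int)
    print("bystanders z~0", onz(D["wrist"],330,360,.01), onz(D["wrist"],200,310,.035), onz(D["scene"],157,275,0),onz(D["side"],394,367,0),onz(D["scene"],391,375,0))
    # post heights: bright line; angular analysis of scale marks in wrist image, unrolled about axis
E
python3 g.py
```

```text
lever [ 0.5084 -0.0866  0.0596] ('scene', array([ 0.5054, -0.0869])) ('side', array([ 0.5078, -0.0866])) ('wrist', array([ 0.5102, -0.0867]))
lock [0.5699 0.0853 0.0618] ('scene', array([0.5699, 0.086 ])) ('side', array([0.5695, 0.0835])) ('wrist', array([0.5711, 0.0859]))
tip [ 0.5397 -0.0222  0.0603] ('scene', array([ 0.5391, -0.0216])) ('side', array([ 0.5386, -0.0214])) ('wrist', array([ 0.5408, -0.023 ]))
pivot [0.6099 0.0074 0.0326] ('scene', array([0.6058, 0.0057])) ('wrist', array([0.6099, 0.0061]))
cmark [ 0.4628 -0.0312  0.0139] ('scene', array([ 0.4617, -0.0311])) ('wrist', array([ 0.4635, -0.0321]))
bystanders z~0 [0.5843 0.1977 0.01  ] [0.73   0.1123 0.035 ] [0.4298 0.2141 0.    ] [0.4277 0.2097 0.    ] [ 0.4239 -0.1969  0.    ]
```

```bash
python3 -m handwheel '[{"hand":-1,"tx":0.0785,"ty":0.052},{"hand":-1,"tx":0.0785,"ty":0.052},{"hand":-1,"tx":0.0785,"ty":0.052},{"hand":-1,"tx":0.0785,"ty":0.052},{"hand":-1,"tx":0.0785,"ty":0.052},{"hand":-1,"tx":0.0785,"ty":0.052},{"hand":-1,"yaw":-0.0375},{"hand":-1,"yaw":-0.0375},{"hand":-1,"yaw":-0.0375},{"hand":-1,"yaw":-0.0375},{"hand":-1,"yaw":-0.0375},{"hand":-1,"yaw":-0.0375},{"hand":-1,"yaw":-0.0375},{"hand":-1,"yaw":-0.0375},{"hand":-1,"yaw":-0.0375},{"hand":-1,"yaw":-0.0375},{"hand":-1,"yaw":-0.0375},{"hand":-1,"yaw":-0.0375},{"hand":-1,"yaw":-0.0375},{"hand":-1}]'
cat > st.py <<'E'
from h import *
from scipy.spatial.transform import Rotation as R
np.set_printoptions(precision=4,suppress=True)
s=arm.sense();r=R.from_rotvec(s["tcp_rot"]).as_matrix();p=s["position"]
AX=np.array([.5397,-.0222]); v=p[:2]-AX
print(s["time_s"],p,"r",np.hypot(*v),"a",np.arctan2(-v[1],-v[0]),"toolx",r[:,0],"F",s["contact_force"],s["finger_gap"], s["joint_positions"])
E
python3 st.py
```

```text
0.15 [0.5998 0.     0.2305] r 0.06404779582897809 a -2.786816089629948 toolx [ 0.     -1.      0.0002] F [-0.285  -0.8594 -0.0699] 1.0026557450629343 [ 0.3337  0.0407  0.0841 -0.0003 -1.6155 -0.3337]$[0]: bad value
```

```bash
python3 -m handwheel '[{"hand":-1,"tx":0.0785,"ty":0.052,"tz":0,"yaw":0},{"hand":-1,"tx":0.0785,"ty":0.052,"tz":0,"yaw":0},{"hand":-1,"tx":0.0785,"ty":0.052,"tz":0,"yaw":0},{"hand":-1,"tx":0.0785,"ty":0.052,"tz":0,"yaw":0},{"hand":-1,"tx":0.0785,"ty":0.052,"tz":0,"yaw":0},{"hand":-1,"tx":0.0785,"ty":0.052,"tz":0,"yaw":0},{"hand":-1,"tx":0,"ty":0,"tz":0,"yaw":-0.0375},{"hand":-1,"tx":0,"ty":0,"tz":0,"yaw":-0.0375},{"hand":-1,"tx":0,"ty":0,"tz":0,"yaw":-0.0375},{"hand":-1,"tx":0,"ty":0,"tz":0,"yaw":-0.0375},{"hand":-1,"tx":0,"ty":0,"tz":0,"yaw":-0.0375},{"hand":-1,"tx":0,"ty":0,"tz":0,"yaw":-0.0375},{"hand":-1,"tx":0,"ty":0,"tz":0,"yaw":-0.0375},{"hand":-1,"tx":0,"ty":0,"tz":0,"yaw":-0.0375},{"hand":-1,"tx":0,"ty":0,"tz":0,"yaw":-0.0375},{"hand":-1,"tx":0,"ty":0,"tz":0,"yaw":-0.0375},{"hand":-1,"tx":0,"ty":0,"tz":0,"yaw":-0.0375},{"hand":-1,"tx":0,"ty":0,"tz":0,"yaw":-0.0375},{"hand":-1,"tx":0,"ty":0,"tz":0,"yaw":-0.0375}]'
python3 st.py
```

```text
time_s: 1.73
position: [0.537, -0.095, 0.2314]
tcp_rot: [-3.141, 0.053, -0.0]
contact_force: [0.4, -1.2, -0.3]
finger_gap: -0.002
grip_force: 0.0
1.7333 [ 0.537  -0.095   0.2314] r 0.07289006394061713 a 1.5341352225110403 toolx [ 0.9994 -0.0339  0.0001] F [ 0.433  -1.2337 -0.3368] -0.0017695890746731234 [ 0.1934 -0.1054 -0.0571 -0.     -1.6189  1.3435]
```

```bash
python3 -m handwheel '[{"hand":-1,"tx":0,"ty":0,"tz":0.14,"yaw":0},{"hand":-1,"tx":0,"ty":0,"tz":0.14,"yaw":0},{"hand":-1,"tx":0,"ty":0,"tz":0.14,"yaw":0},{"hand":-1,"tx":0,"ty":0,"tz":0.14,"yaw":0},{"hand":-1,"tx":0,"ty":0,"tz":0.14,"yaw":0},{"hand":-1,"tx":0,"ty":0,"tz":0.1,"yaw":0},{"hand":-1,"tx":0,"ty":0,"tz":0.1,"yaw":0},{"hand":-1,"tx":0,"ty":0,"tz":0.06,"yaw":0},{"hand":-1,"tx":0,"ty":0,"tz":0,"yaw":0},{"hand":-1,"tx":-0.0229,"ty":-0.0007,"tz":0,"yaw":0.02},{"hand":-1,"tx":-0.0229,"ty":-0.0007,"tz":0,"yaw":0.02},{"hand":-1,"tx":-0.0229,"ty":-0.0007,"tz":0,"yaw":0.02},{"hand":-1,"tx":-0.0229,"ty":-0.0007,"tz":0,"yaw":0.02},{"hand":-1,"tx":-0.0229,"ty":-0.0007,"tz":0,"yaw":0.02}]'
python3 st.py
```

```text
time_s: 2.9
position: [0.5161, -0.0902, 0.0411]
tcp_rot: [-3.092, 0.557, -0.005]
contact_force: [1.7, -1.6, -1.9]
finger_gap: -0.0
grip_force: 1.3
2.9 [ 0.5161 -0.0902  0.0411] r 0.07200624270581951 a 1.2368422568368187 toolx [ 0.9371 -0.3491  0.0032] F [ 1.6618 -1.5577 -1.9266] -3.750826292605754e-05 [ 0.2121 -0.1055 -0.4072  0.0011 -1.266   1.0018]
```

```bash
python3 -m handwheel '[{"hand":-1,"tx":-0.0229,"ty":-0.0007,"tz":0,"yaw":0.02},{"hand":-1,"tx":-0.0229,"ty":-0.0007,"tz":0,"yaw":0.02},{"hand":-1,"tx":-0.0229,"ty":-0.0007,"tz":0,"yaw":0.02},{"hand":-1,"tx":-0.0229,"ty":-0.0007,"tz":0,"yaw":0.02},{"hand":-1,"tx":-0.0229,"ty":-0.0007,"tz":0,"yaw":0.02},{"hand":-1,"tx":-0.0229,"ty":-0.0007,"tz":0,"yaw":0.02},{"hand":-1,"tx":-0.0229,"ty":-0.0007,"tz":0,"yaw":0.02},{"hand":-1,"tx":-0.0229,"ty":-0.0007,"tz":0,"yaw":0.02},{"hand":-1,"tx":-0.0229,"ty":-0.0007,"tz":0,"yaw":0.02},{"hand":-1,"tx":-0.0229,"ty":-0.0007,"tz":0,"yaw":0.02},{"hand":-1,"tx":-0.0229,"ty":-0.0007,"tz":0,"yaw":0.02},{"hand":-1,"tx":-0.0229,"ty":-0.0007,"tz":0,"yaw":0.02},{"hand":-1,"tx":-0.0229,"ty":-0.0007,"tz":0,"yaw":0.02},{"hand":-1,"tx":-0.0229,"ty":-0.0007,"tz":0,"yaw":0.02},{"hand":-1,"tx":-0.0229,"ty":-0.0007,"tz":0,"yaw":0.02},{"hand":-1,"tx":-0.0229,"ty":-0.0007,"tz":0,"yaw":0.02},{"hand":-1,"tx":0,"ty":0,"tz":0,"yaw":0}]'
python3 st.py
```

```text
time_s: 4.32
position: [0.4697, -0.0367, 0.041]
tcp_rot: [-2.441, 1.975, -0.003]
contact_force: [-0.6, 0.7, -0.3]
finger_gap: 0.0
grip_force: 0.0
4.3167 [ 0.4697 -0.0367  0.041 ] r 0.07149618007731309 a 0.2036679841174558 toolx [ 0.2087 -0.978   0.0004] F [-0.5604  0.6904 -0.3486] 0.0001518405384788804 [ 0.3529 -0.2594 -0.5402  0.0007 -1.2878 -0.1428]
```

```bash
cat > pic.py <<'E'
from h import *
import sys,pickle
c=[];D={}
for n,(x,y,w,h) in dict(scene=(245,215,150,113),side=(295,205,150,113)).items():
    d=get(n);D[n]=d
    c.append(cv2.resize(d["frame"][y:y+h,x:x+w,::-1],(400,300),interpolation=cv2.INTER_CUBIC))
pickle.dump(D,open(sys.argv[1]+".pkl","wb"))
cv2.imwrite(f"pics/{sys.argv[1]}.png",cv2.resize(np.hstack(c),(800,300)))
E
python3 pic.py c2
```

```text
(no output)
```

View pics/c2.png

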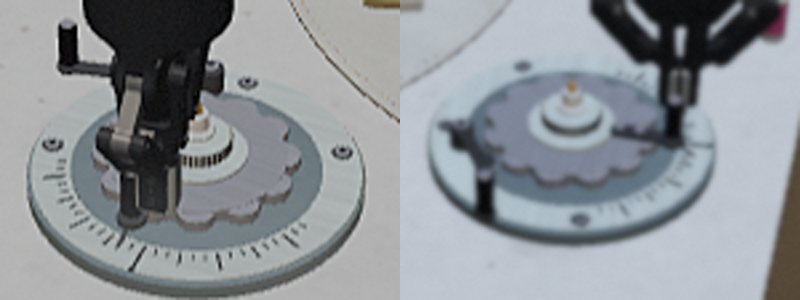

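The post sits just left of the fingertips, scene crop (130,200), and the pointer is slightly past the centre mark. About 21° remains, so I'll go on more slowly.

```bash
python3 -m handwheel '[{"hand":-1,"tx":-0.0114,"ty":-0.0002,"tz":0,"yaw":0.01},{"hand":-1,"tx":-0.0114,"ty":-0.0002,"tz":0,"yaw":0.01},{"hand":-1,"tx":-0.0114,"ty":-0.0002,"tz":0,"yaw":0.01},{"hand":-1,"tx":-0.0114,"ty":-0.0002,"tz":0,"yaw":0.01},{"hand":-1,"tx":-0.0114,"ty":-0.0002,"tz":0,"yaw":0.01},{"hand":-1,"tx":-0.0114,"ty":-0.0002,"tz":0,"yaw":0.01},{"hand":-1,"tx":-0.0114,"ty":-0.0002,"tz":0,"yaw":0.01},{"hand":-1,"tx":-0.0114,"ty":-0.0002,"tz":0,"yaw":0.01},{"hand":-1,"tx":-0.0057,"ty":-0.0001,"tz":0,"yaw":0.005},{"hand":-1,"tx":-0.0057,"ty":-0.0001,"tz":0,"yaw":0.005},{"hand":-1,"tx":-0.0057,"ty":-0.0001,"tz":0,"yaw":0.005},{"hand":-1,"tx":-0.0057,"ty":-0.0001,"tz":0,"yaw":0.005},{"hand":-1,"tx":-0.0057,"ty":-0.0001,"tz":0,"yaw":0.005},{"hand":-1,"tx":-0.0057,"ty":-0.0001,"tz":0,"yaw":0.005},{"hand":-1,"tx":0,"ty":0,"tz":0,"yaw":0}]'
python3 st.py; python3 pic.py c3
```

```text
time_s: 5.67
position: [0.4682, -0.0116, 0.0392]
tcp_rot: [2.067, -2.365, -0.0]
contact_force: [0.8, -1.1, 0.9]
finger_gap: 0.001
grip_force: 0.7
5.6667 [ 0.4682 -0.0116  0.0392] r 0.07228755876820098 a -0.14718263905937917 toolx [-0.1339 -0.991  -0.    ] F [ 0.8279 -1.1032  0.8649] 0.001071564225316353 [ 0.4081 -0.2639 -0.5467 -0.0001 -1.2881 -0.5424]
```

View pics/c3.png

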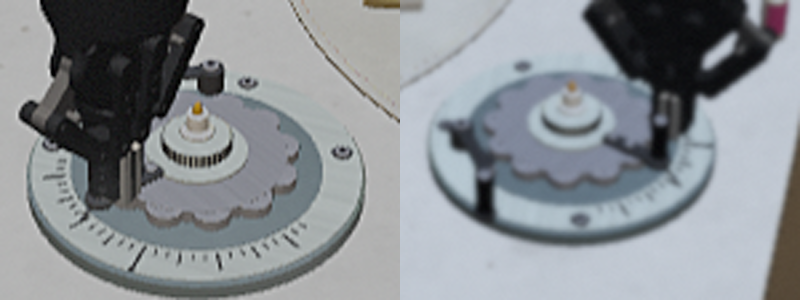

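The pointer is at the long mark left of centre, scene crop (88,212). I'll back off, rise, and look from the wrist.

```bash
python3 -m handwheel '[{"hand":-1,"tx":0.03,"ty":0,"tz":0,"yaw":0},{"hand":-1,"tx":0.03,"ty":0,"tz":0,"yaw":0},{"hand":-1,"tx":0,"ty":0,"tz":-0.1,"yaw":0},{"hand":-1,"tx":0,"ty":0,"tz":-0.15,"yaw":0},{"hand":-1,"tx":0,"ty":0,"tz":-0.15,"yaw":0},{"hand":-1,"tx":0,"ty":0,"tz":-0.15,"yaw":0},{"hand":-1,"tx":0,"ty":0,"tz":-0.15,"yaw":0},{"hand":-1,"tx":0.15,"ty":0,"tz":-0.15,"yaw":0},{"hand":-1,"tx":0.15,"ty":0,"tz":-0.1,"yaw":0},{"hand":-1,"tx":0.15,"ty":0,"tz":0,"yaw":0},{"hand":-1,"tx":0,"ty":0,"tz":0,"yaw":0}]'
python3 st.py
python3 - <<'E'
from h import *
import pickle
np.set_printoptions(precision=4,suppress=True)
d=get("wrist");s=get("scene");e=get("side")
pickle.dump(dict(wrist=d,scene=s,side=e),open("D1.pkl","wb"))
for P in([.5397,-.0222,.061],[.4745,.0059,.061],[.4628,-.0312,.014]): print(proj(d,P),proj(s,P))
c=proj(d,[.5,-.01,.03]).astype(int); print(c)
x=max(0,min(440,c[0]-100));y=max(0,min(280,c[1]-100)); print(x,y)
a=cv2.resize(d["frame"][y:y+200,x:x+200],(400,400),interpolation=cv2.INTER_CUBIC)
b=cv2.resize(s["frame"][215:335,245:365],(400,400),interpolation=cv2.INTER_CUBIC)
cv2.imwrite("pics/c4.png",np.hstack([a,b])[:,:,::-1])
E
```

```text
time_s: 6.68
position: [0.4543, -0.1159, 0.2305]
tcp_rot: [-2.063, 2.367, -0.003]
contact_force: [-0.2, -0.0, -1.3]
finger_gap: -0.005
grip_force: 0.0
6.6833 [ 0.4543 -0.1159  0.2305] r 0.12675974777579246 a 0.8320369867100643 toolx [-0.1364 -0.9907 -0.0001] F [-0.2189 -0.0366 -1.2982] -0.005425144315188815 [ 0.1832 -0.3178 -0.239   0.0007 -1.647  -0.3199]
[248.8338 315.897 ] [319.4308 253.5992]
[315.3227 331.9174] [281.2298 271.078 ]
[321.3679 279.3914] [299.0608 308.1031]
[291 306]
191 206
```

View pics/c4.png

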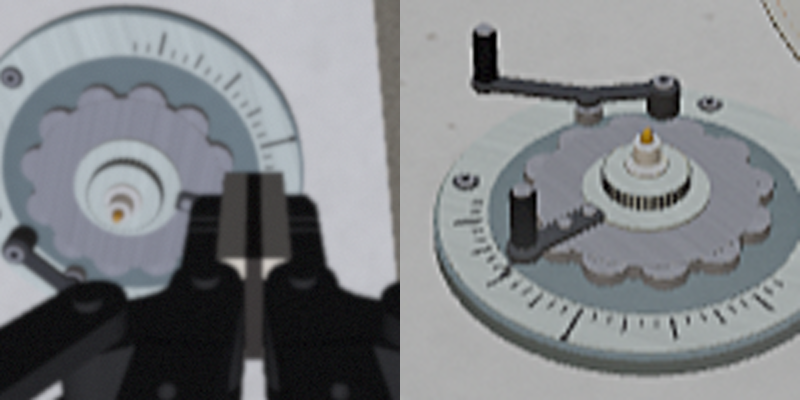

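The scene view puts the post top at (281.4,271.4) against a predicted (281.2,271.1), and the pointer is on the long mark. Next I go over to behind the lock post.

```bash
python3 -m handwheel '[{"hand":-1,"tx":-0.1161,"ty":-0.0559,"tz":0,"yaw":0},{"hand":-1,"tx":-0.1161,"ty":-0.0559,"tz":0,"yaw":0},{"hand":-1,"tx":-0.1161,"ty":-0.0559,"tz":0,"yaw":0},{"hand":-1,"tx":-0.1161,"ty":-0.0559,"tz":0,"yaw":0},{"hand":-1,"tx":-0.1161,"ty":-0.0559,"tz":0,"yaw":0},{"hand":-1,"tx":-0.1161,"ty":-0.0559,"tz":0,"yaw":0},{"hand":-1,"tx":-0.1161,"ty":-0.0559,"tz":0,"yaw":0},{"hand":-1,"tx":-0.1161,"ty":-0.0559,"tz":0,"yaw":0},{"hand":-1,"tx":-0.1161,"ty":-0.0559,"tz":0,"yaw":0},{"hand":-1,"tx":-0.1161,"ty":-0.0559,"tz":0,"yaw":0},{"hand":-1,"tx":0,"ty":0,"tz":0,"yaw":0.0385},{"hand":-1,"tx":0,"ty":0,"tz":0,"yaw":0.0385},{"hand":-1,"tx":0,"ty":0,"tz":0,"yaw":0.0385},{"hand":-1,"tx":0,"ty":0,"tz":0,"yaw":0.0385},{"hand":-1,"tx":0,"ty":0,"tz":0,"yaw":0.0385},{"hand":-1,"tx":0,"ty":0,"tz":0,"yaw":0.0385},{"hand":-1,"tx":0,"ty":0,"tz":0,"yaw":0.0385},{"hand":-1,"tx":0,"ty":0,"tz":0,"yaw":0.0385},{"hand":-1,"tx":0,"ty":0,"tz":0,"yaw":0}]'
python3 st.py
```

```text
time_s: 8.42
position: [0.596, 0.1039, 0.2279]
tcp_rot: [0.726, -3.055, -0.0]
contact_force: [-0.3, -0.1, 0.6]
finger_gap: 0.005
grip_force: 0.0
8.4167 [0.596  0.1039 0.2279] r 0.13812524810940585 a -1.9903732968202554 toolx [-0.893  -0.4501  0.0014] F [-0.2696 -0.1214  0.5691] 0.004745750087446171 [ 0.5032  0.0544  0.0934 -0.0004 -1.6113 -1.6071]
```

```bash
python3 -m handwheel '[{"hand":-1,"tx":0,"ty":-0.02,"tz":0.14,"yaw":0},{"hand":-1,"tx":0,"ty":0,"tz":0.14,"yaw":0},{"hand":-1,"tx":0,"ty":0,"tz":0.14,"yaw":0},{"hand":-1,"tx":0,"ty":0,"tz":0.14,"yaw":0},{"hand":-1,"tx":0,"ty":0,"tz":0.14,"yaw":0},{"hand":-1,"tx":0,"ty":0,"tz":0.12,"yaw":0},{"hand":-1,"tx":0,"ty":0,"tz":0.08,"yaw":0},{"hand":-1,"tx":0,"ty":0,"tz":0.04,"yaw":0},{"hand":-1,"tx":0.02,"ty":0,"tz":0,"yaw":0},{"hand":-1,"tx":0.02,"ty":0,"tz":0,"yaw":0},{"hand":-1,"tx":0.02,"ty":0,"tz":0,"yaw":0},{"hand":-1,"tx":0.014,"ty":0.0028,"tz":0,"yaw":-0.01},{"hand":-1,"tx":0.014,"ty":0.0028,"tz":0,"yaw":-0.01},{"hand":-1,"tx":0.014,"ty":0.0028,"tz":0,"yaw":-0.01},{"hand":-1,"tx":0,"ty":0,"tz":0,"yaw":0}]'
cat > st2.py <<'E'
from h import *
from scipy.spatial.transform import Rotation as R
np.set_printoptions(precision=4,suppress=True)
s=arm.sense();r=R.from_rotvec(s["tcp_rot"]).as_matrix();p=s["position"]
w=r.T@(p-np.array([.6099,.007,p[2]])); x=r[:,0]
post=p[:2]+x[:2]*.017; v=post-np.array([.6099,.007])
F=r.T@s["contact_force"]
print(s["time_s"],p,"w",w,"toolx",x,"Ftool",F,"post-ang from face deg",np.degrees(np.arctan2(w[1],w[0]+.017)), "axis ang", np.degrees(np.arctan2(x[1],x[0]))%360, s["joint_positions"])
E
python3 st2.py
```

```text
time_s: 9.67
position: [0.5803, 0.092, 0.0427]
tcp_rot: [-0.876, 3.012, 0.001]
contact_force: [2.7, 1.3, -1.3]
finger_gap: -0.0
grip_force: 1.5
9.6667 [0.5803 0.092  0.0427] w [-0.0206  0.0877  0.0001] toolx [-0.8441 -0.5362 -0.0046] Ftool [-3.0044 -0.3887  1.3247] post-ang from face deg 92.3519444892562 axis ang 212.42621697938216 [ 0.4984  0.0638 -0.2373  0.0001 -1.2651 -1.5032]
```

```bash
python3 -m handwheel '[{"hand":-1,"tx":0.014,"ty":0.0028,"tz":0,"yaw":-0.01},{"hand":-1,"tx":0.014,"ty":0.0028,"tz":0,"yaw":-0.01},{"hand":-1,"tx":0.014,"ty":0.0028,"tz":0,"yaw":-0.01},{"hand":-1,"tx":0.014,"ty":0.0028,"tz":0,"yaw":-0.01},{"hand":-1,"tx":0.014,"ty":0.0028,"tz":0,"yaw":-0.01},{"hand":-1,"tx":0.014,"ty":0.0028,"tz":0,"yaw":-0.01},{"hand":-1,"tx":0.014,"ty":0.0028,"tz":0,"yaw":-0.01},{"hand":-1,"tx":0,"ty":0,"tz":0,"yaw":0}]'
python3 st2.py; python3 pic.py c5
```

```text
time_s: 10.33
position: [0.5624, 0.0833, 0.0426]
tcp_rot: [-1.2, 2.899, 0.001]
contact_force: [2.0, 2.2, 0.3]
finger_gap: -0.001
grip_force: 1.6
10.3333 [0.5624 0.0833 0.0426] w [-0.0203  0.0876 -0.    ] toolx [-0.7075 -0.7067 -0.0039] Ftool [-3.0135  0.1466 -0.2596] post-ang from face deg 92.1562519936017 axis ang 224.9687911032462 [ 0.4999  0.0144 -0.2883 -0.0001 -1.264  -1.2858]
```

View pics/c5.png

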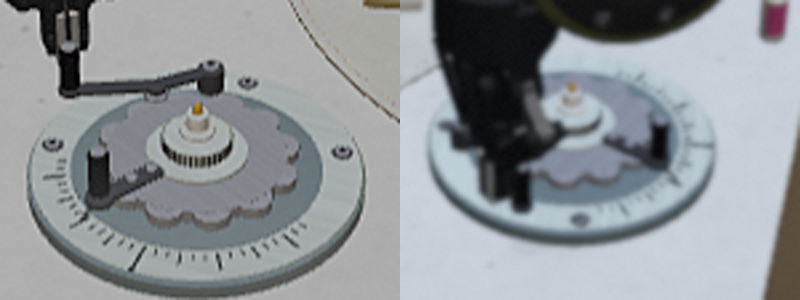

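The roller is approaching the plate at scene crop (157,95), and the turntable has not moved. I'll continue in small steps and watch the force.

```bash
for i in 1; do python3 -m handwheel '[{"hand":-1,"tx":0.007,"ty":0.0014,"tz":0,"yaw":-0.005},{"hand":-1,"tx":0.007,"ty":0.0014,"tz":0,"yaw":-0.005},{"hand":-1,"tx":0.007,"ty":0.0014,"tz":0,"yaw":-0.005},{"hand":-1,"tx":0.007,"ty":0.0014,"tz":0,"yaw":-0.005},{"hand":-1,"tx":0,"ty":0,"tz":0,"yaw":0}]'; done
python3 st2.py
python3 -c "
from g import *
for z in (.02,.025): 
  p=onz(D['wrist'],333.2,238,z)[:2]-[.6099,.007]; print(p,np.hypot(*p),np.degrees(np.arctan2(p[1],p[0])))"
```

```text
time_s: 10.85
position: [0.5586, 0.0806, 0.0422]
tcp_rot: [-1.291, 2.858, 0.001]
contact_force: [5.8, 6.7, 2.5]
finger_gap: -0.0
grip_force: 4.5
10.85 [0.5586 0.0806 0.0422] w [-0.0213  0.0872 -0.    ] toolx [-0.6612 -0.7502 -0.0055] Ftool [-8.8773  0.1407 -2.4181] post-ang from face deg 92.85164705789502 axis ang 228.61015058142985 [ 0.4989  0.0022 -0.3012 -0.0001 -1.2615 -1.2212]
[-0.0268  0.0264] 0.037623842637922136 135.52564495931983
[-0.0266  0.0247] 0.03631610040899929 137.10188079286687
```

```bash
python3 -m handwheel '[{"hand":-1,"tx":0.0035,"ty":0.0007,"tz":0,"yaw":-0.0025},{"hand":-1,"tx":0.0035,"ty":0.0007,"tz":0,"yaw":-0.0025},{"hand":-1,"tx":0,"ty":0,"tz":0,"yaw":0}]'
python3 st2.py; python3 pic.py c6
```

```text
time_s: 11.1
position: [0.5581, 0.0805, 0.0423]
tcp_rot: [-1.312, 2.846, 0.001]
contact_force: [8.6, 8.8, -0.2]
finger_gap: 0.005
grip_force: 6.0
11.1 [0.5581 0.0805 0.0423] w [-0.0222  0.0871 -0.    ] toolx [-0.6494 -0.7604 -0.0073] Ftool [-12.2806  -0.8704   0.2604] post-ang from face deg 93.43737265111852 axis ang 229.5052821934268 [ 0.4989 -0.0007 -0.3039 -0.0005 -1.2599 -1.2055]
```

View pics/c6.png

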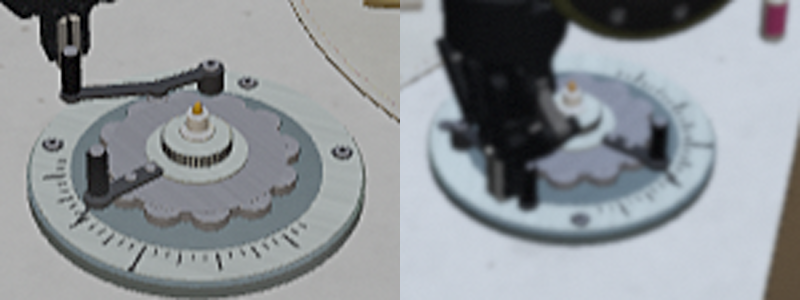

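Run:
```python
from h import *
import pickle
np.set_printoptions(precision=4,suppress=True)
D0=pickle.load(open("D0.pkl","rb"))["scene"];D=pickle.load(open("c6.pkl","rb"));d=D["scene"]
pv=np.array([.6085,.0065])
for n,dd,u,v in(("start",D0,270.5,223.8),("now",d,271.2,233.2)):
    p=onz(dd,u,v,.061)[:2]; w=p-pv; print(n,p,np.hypot(*w),np.degrees(np.arctan2(w[1],w[0])))
a=D0["frame"][215:275,255:335];b=d["frame"][215:275,255:335]
cv2.imwrite("pics/c7.png",np.hstack([cv2.resize(i,(400,300),interpolation=cv2.INTER_CUBIC) for i in(a,b)])[:,:,::-1])
```

```text
start [0.5699 0.086 ] 0.08843265208429843 115.91233656470595
now [0.5481 0.0707] 0.08815068778535246 133.28282131623843
```

View pics/c7.png

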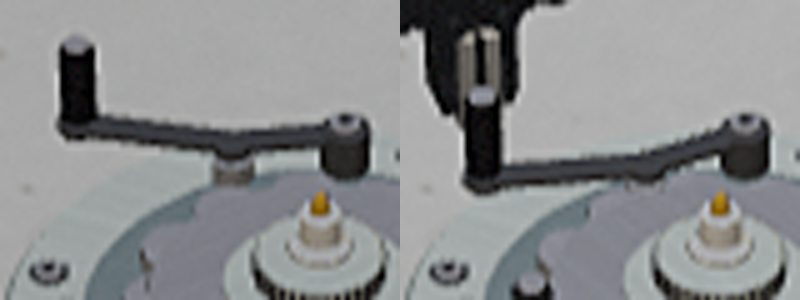

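```bash
python3 - <<'E'
from h import *
import pickle
np.set_printoptions(precision=4,suppress=True)
D0=pickle.load(open("D0.pkl","rb"))["scene"];d=D0
ax=np.array([.5391,-.0216])
for z in(.026,.03,.034):
  pv=onz(d,323.8,239.3,.034)[:2]; 
  for (u,v) in((302,242.5),(305,247.8)):
    p=onz(d,u,v,z)[:2]; w=p-pv; print(z,p,"from pivot",np.hypot(*w),np.degrees(np.arctan2(w[1],w[0])),"from axis",np.hypot(*(p-ax)))
ax0=np.array([.5397,-.0222]);pv0=np.array([.6099,.007])
# roller bottom in start wrist view bend (552,415)->
print("post dist from axis now",np.hypot(*(np.array([.5481,.0707])-ax)), "pivot-axis",np.hypot(*(pv-ax)))
E
python3 st2.py
```

```text
0.026 [0.5922 0.0395] from pivot 0.036222455993178235 117.09835780181336 from axis 0.08097035629559711
0.026 [0.582  0.0278] from pivot 0.03371875897745609 142.51483147665078 from axis 0.06539167836283992
0.03 [0.5875 0.0367] from pivot 0.036318824585916856 125.71445003825174 from axis 0.07582485255849089
0.03 [0.5773 0.0251] from pivot 0.03610416671279307 150.3852354192812 from axis 0.06035792995003562
0.034 [0.5828 0.034 ] from pivot 0.037221687155625176 134.0975514838682 from axis 0.07072498997300462
0.034 [0.5727 0.0224] from pivot 0.039080902150720756 157.17028335383444 from axis 0.055383551063843954
post dist from axis now 0.0927377485169874 pivot-axis 0.07537035124880286
11.2 [0.5581 0.0805 0.0423] w [-0.0223  0.0871 -0.    ] toolx [-0.6496 -0.7602 -0.0072] Ftool [-11.506   -0.5003  -1.2572] post-ang from face deg 93.45368222526342 axis ang 229.4877580628088 [ 0.499  -0.0006 -0.3038 -0.0004 -1.26   -1.2059]
```

```bash
python3 -m handwheel '[{"hand":-1,"tx":0.0035,"ty":0,"tz":0,"yaw":0},{"hand":-1,"tx":0.0035,"ty":0,"tz":0,"yaw":0},{"hand":-1,"tx":0,"ty":0,"tz":0,"yaw":0},{"hand":-1,"tx":0,"ty":0,"tz":0,"yaw":0}]'
python3 st2.py
```

```text
time_s: 11.53
position: [0.5577, 0.0801, 0.0423]
tcp_rot: [-1.311, 2.845, 0.002]
contact_force: [11.6, 10.9, -0.9]
finger_gap: -0.001
grip_force: 7.4
11.5333 [0.5577 0.0801 0.0423] w [-0.0217  0.0871 -0.    ] toolx [-0.6495 -0.7603 -0.009 ] Ftool [-15.8115  -1.7317   0.998 ] post-ang from face deg 93.08749251355773 axis ang 229.49687828868016 [ 0.4983 -0.0032 -0.3062 -0.0009 -1.2585 -1.205 ]
```

```bash
python3 -m handwheel '[{"hand":-1,"tx":-0.03,"ty":0,"tz":0,"yaw":0},{"hand":-1,"tx":-0.06,"ty":0,"tz":0,"yaw":0},{"hand":-1,"tx":-0.03,"ty":0,"tz":0,"yaw":0},{"hand":-1,"tx":0,"ty":0,"tz":-0.1,"yaw":0},{"hand":-1,"tx":0,"ty":0,"tz":-0.15,"yaw":0},{"hand":-1,"tx":0,"ty":0,"tz":-0.15,"yaw":0},{"hand":-1,"tx":0,"ty":0,"tz":-0.15,"yaw":0},{"hand":-1,"tx":0,"ty":0,"tz":-0.15,"yaw":0},{"hand":-1,"tx":0,"ty":0,"tz":-0.15,"yaw":0},{"hand":-1,"tx":0,"ty":0,"tz":-0.1,"yaw":0},{"hand":-1,"tx":0,"ty":0,"tz":0,"yaw":0}]'
python3 - <<'E'
from h import *
import pickle
np.set_printoptions(precision=4,suppress=True)
D0=pickle.load(open("D0.pkl","rb"));D1=pickle.load(open("D1.pkl","rb"))
N={n:get(n) for n in("scene","side","wrist")};pickle.dump(N,open("D2.pkl","wb"))
g=lambda d:cv2.GaussianBlur(cv2.resize(d["frame"],None,fx=4,fy=4,interpolation=cv2.INTER_CUBIC),(0,0),2)
def match(dA,uv,dB,R=5,S=30):
    A,B=g(dA),g(dB);u,v=(int(round(4*q)) for q in uv)
    t=A[v-4*R:v+4*R,u-4*R:u+4*R]; x0,y0=u-4*S,v-4*S
    r=cv2.matchTemplate(B[y0:v+4*S,x0:u+4*S],t,cv2.TM_CCOEFF_NORMED)
    _,m,_,l=cv2.minMaxLoc(r); return np.array([(x0+l[0]+4*R-(u-4*uv[0]))/4,(y0+l[1]+4*R-(v-4*uv[1]))/4]),m
for n,lk,lv in(("scene",(270.5,223.8),(347,279.6)),("side",(326.9,270),(383.4,218.7))):
    uv,m=match(D0[n],lk,N[n]); p0=onz(D0[n],*lk,.061);p=onz(N[n],*uv,.061); print(n,"lock",uv,m,p0[:2],p[:2],"chord",np.hypot(*(p-p0)[:2]),"rad",2*np.arcsin(np.hypot(*(p-p0)[:2])/.178))
    uv,m=match(D1[n],proj(D1[n],[.4745,.0059,.061]),N[n]); print(n,"lever shift since before lock",uv-proj(D1[n],[.4745,.0059,.061]),m)
    uv,m=match(D0[n],lv,N[n],S=110 if n=="scene" else 60); p=onz(N[n],*uv,.061);q=onz(D0[n],*lv,.061);print(n,"lever",uv,m,p,"turned rad",2*np.arcsin(np.hypot(*(p-q)[:2])/.142))
w=D0["wrist"];pv=onz(w,307.6,217.2,.034)[:2];a=lambda p:(np.hypot(*p),np.degrees(np.arctan2(p[1],p[0])))
for z in(.026,.029): print("roller0",a(onz(w,330,240,z)[:2]-pv))
print("post0",a(onz(w,346,300,.061)[:2]-pv),"axis dir",a(np.array([.5403,-.0225])-pv))
E
python3 st2.py
```

```text
time_s: 12.45
position: [0.5719, 0.0953, 0.2359]
tcp_rot: [-1.31, 2.849, -0.003]
contact_force: [-0.7, -0.1, 0.5]
finger_gap: -0.003
grip_force: 0.0
scene lock [271.5  234.05] 0.9936785101890564 [0.5699 0.086 ] [0.5463 0.069 ] chord 0.029055270436151453 rad 0.3279311274891157
scene lever shift since before lock [-0.5 -0.5] 0.9745157361030579
scene lever [281.  273.1] 0.9537044763565063 [0.4703 0.0037 0.061 ] turned rad 1.5060944913913965
side lock [342.9 287. ] 0.5516965985298157 [0.5695 0.0835] [0.5326 0.1181] chord 0.050630672297936184 rad 0.5768486278134227
side lever shift since before lock [-0.25  0.25] 0.9950538873672485
side lever [392.4 252.2] 0.9638947248458862 [0.4722 0.0084 0.061 ] turned rad 1.592091742016168
roller0 (np.float64(0.035664618729006656), np.float64(130.7408255177865))
roller0 (np.float64(0.03483343892585453), np.float64(131.67140731661638))
post0 (np.float64(0.08831487247026608), np.float64(116.0864661007024)) axis dir (np.float64(0.07551142430199861), np.float64(-157.33341825180034))
12.6 [0.57   0.0955 0.2294] w [-0.0413  0.0879  0.    ] toolx [-0.6507 -0.7593  0.0022] Ftool [-0.4825  0.3984  0.862 ] post-ang from face deg 105.43713503308074 axis ang 229.40402361861035 [ 0.5125 -0.0161  0.0248 -0.0006 -1.6142 -1.221 ]
```

```bash
python3 -c "
from workcell import job
print(job.hand_in())"
```

```text
the job is handed in; nothing more can be done
None
```

I handed the job in with the pointer on the first long mark left of centre and the lock roller judged fully seated: it stalled at about 16 N and the turntable did not shift, though I never saw the roller directly in the valley. The arm finished clear at 0.23 m, about 12.6 s on the clock.

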